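# Sort the mixed-up bench trays

### The job

The things on the bench got into the wrong colour-coded trays. Put the tape measure into the blue tray, the roll of black tape into the red tray, the jar into the green tray and the dark wooden offcut, which lies on the bench, into the yellow tray, each in the middle of its tray and resting fully on the tray floor the way up it is now; a tray has room for one thing only, so one of them must wait in a free spot meanwhile. Leave the sanding block where it is.

Things in the scene. Friction and masses are not known exactly. Their poses are not given: they have to be found in the camera images.
- tape_measure_mid (a point): yellow tape measure with black round face, standing upright in the red tray at first. Point: the middle of its case, half-way up: the case is 34 mm thick (its x), 68 mm long (its y) and 64 mm high; grip it across x. A short steel tape end sticks out 27 mm beyond the case at the -y end. z up; its underside is slightly rounded, so it rests leaning up to 5 degrees lengthwise
- black_tape_mid (a point): roll of black electrical tape lying flat, in the green tray at first; 57 mm across, 19 mm high, solid to the fingers; its turn about z does not matter. Point: its middle, half-way up; z up
- jar_mid (a point): small round amber jar with a white lid, standing upright, in the blue tray at first; 48 mm across, 65 mm high. Point: on its axis, half-way up; z up
- offcut_mid (a point): small dark-brown wooden offcut lying flat on the bench at first; 34 mm wide (its x), 90 mm long (its y), 18 mm high. Point: its middle, half-way up; z up
- tray_blue: shallow fixed blue plastic tray, 80 mm (its x) by 104 mm (its y, the long way); flat floor 3 mm above the bench, inside 72 x 96 mm, all round a rim 4 mm thick whose top is 8 mm above the bench; a small blank white card lies outside its -y end. Origin: centre of its underside, on the bench top. Home of the tape measure
- tray_red: shallow fixed red plastic tray, 80 mm (its x) by 104 mm (its y, the long way); flat floor 3 mm above the bench, inside 72 x 96 mm, all round a rim 4 mm thick whose top is 8 mm above the bench; a small blank white card lies outside its -y end. Origin: centre of its underside, on the bench top. Home of the black tape
- tray_green: shallow fixed green plastic tray, 80 mm (its x) by 104 mm (its y, the long way); flat floor 3 mm above the bench, inside 72 x 96 mm, all round a rim 4 mm thick whose top is 8 mm above the bench; a small blank white card lies outside its -y end. Origin: centre of its underside, on the bench top. Home of the jar
- tray_yellow: shallow fixed yellow plastic tray, 80 mm (its x) by 104 mm (its y, the long way); flat floor 3 mm above the bench, inside 72 x 96 mm, all round a rim 4 mm thick whose top is 8 mm above the bench; a small blank white card lies outside its -y end. Origin: centre of its underside, on the bench top. Home of the offcut, empty at first
- sanding_block_mid (a point): brown sanding block, 65 x 105 x 36 mm, lying loose behind the trays: leave alone. Point: its middle, half-way up. Beyond it, at the left end of the bench, stands a tall desk lamp (0.1 to 0.2 m from the block, arms and shade up to 0.6 m high): swing clear of it
Not all that is in view belongs to the job. Several things look just like the part that bears black_tape_mid: the one meant starts farthest from the robot's base.

How it is judged:
By the outcome, as a careful person would: the job done as asked, in the order asked, and still so for the second after the job is handed in, with the robot touching nothing.
It also fails if it takes over 128 s, if anything falls off the work surface, if the arm or the gripper's body presses on something with over 40 N, if the wrist force passes 120 N, or if a joint passes its speed limit or range.

### The arm

A 7-joint arm with a two-finger parallel gripper is mounted at the origin on a cart in front of the work surface, level with it; the furniture and walls round the work are solid. World frame = base frame: x ahead of the robot, y to its left, z up, the work surface at z = 0. Lengths are in m, angles in rad, forces in N, time in s.
With the tool pointing down it reaches from about 0.4 to 0.85 m from the base axis. Payload 10.4 kg.
Tool frame: the origin (TCP) lies at the very end of the fingers, on their centre line; the grasp point (between the pads) lies 19 mm behind it (r.pinch_z is the distance from the TCP to the grasp point, in m); z points along the fingers, y is the line along which they close (so a half turn about z gives the same grasp; the last joint's range is limited). The gripper opens to 87 mm and grips with 3 to 60 N. Pads are 19 mm wide; open, the fingers measure 117 mm over their backs; the gripper's body (75 mm by 190 mm) begins 51 mm behind the grasp point.
Start: joints at [-1.278, 0.332, -0.065, 1.46, 0.022, 1.35, -0.088], TCP at [0.194, 0.594, 0.184] pointing down, gripper open.
Joint ranges: [-2.6, 2.6], [-0.5, 2.12], [-1.47, 1.34], [0.16, 2.42], [-1.27, 4.41], [0.06, 2.06], [-2.6, 2.6]. Speed limits (rad/s): [2.22, 2.22, 2.79, 2.79, 3.14, 3.14, 3.14].

### API

Orientations are given as a unit quaternion [x, y, z, w].
In Python, from bench import sensors, vision, r gives the robot as it stands.
- The arm moves only by the shell command python3 -m crank 'ROWS' [OPENING] [FORCE]. ROWS is JSON, a list of rows, each a list of 2 entries, a list of its own where there are three numbers: the shift along the tool's x, y, z normalised to -1 to 1, where 1 is 3 cm, then the turn about the tool's z normalised to -1 to 1, where 1 is 8 degrees. A call has 1 to 12 rows; each row shifts and turns the commanded pose from where the row before left it, along the tool's axes as they then stand; what a row does not reach is not made up. A row lasts 1/8 s, in which the tool goes at most 62.5 mm and 10.7 degrees, less where a joint would pass 70% of its speed; a pose out of reach is approached as far as the arm can. A call with a number of a shift or a turn outside -1 to 1 is refused whole. A call with a gripper value outside its range is refused whole. OPENING is the opening, from 0 (shut) to 1 (fully open), set as the call begins (- or left out, the last holds). The fingers move at their own pace and stop on an object; FORCE is the grip in N (left out, the last holds). Time passes only in rows, so rows that do not move let the fingers close. It gives the time, the measured TCP pose, the force, the opening and the grip force at its end, in the units of the state.
- sensors.read_state(): the state, without advancing time (a new reading comes with each control period).
- vision.camera(name): name is "side" or "top"; returns the picture (400x640x3 uint8, red, green, blue); there is no depth.
- vision.camera_model(name): a dict with "vertical_fov" (degrees; the focal length in pixels is half the picture's height over the tangent of half this angle, whatever the lens; pixels are square), "cx", "cy" (the principal point, pixels), "camera_from_world" (4x4, takes a point from world to camera coordinates). Camera axes: x right, y down, z forward; pixel columns grow to the right and rows downward; lengths in m; the calibration is good to about 2 mm. A picture is of the moment at which its call begins. camera_model takes no time and is no camera call.
- r.close_job(): hands the job in; it is judged then, once.
The state is a dict: "time": time; "joint_positions": joint angles; "joint_vel": joint speeds; "joint_torque": joint torques, N m; "ee_pos": TCP position; "eef_rot": TCP orientation; "ft_force": force on the tool from outside, world axes, zero at the start; "torque": the same for the moment, N m; "width": finger opening in m; "grip_force": force on a finger pad.
Only numpy, scipy, OpenCV 4.12 (cv2) and the standard library are available. Lean on these libraries where they do the work, as an engineer would, in place of code of your own. Each camera call takes 0.05 s, during which the arm holds its last target. There are 200 camera calls.

## Working session

There is one attempt and no reset: what is moved stays moved. The work goes in short steps, Python scripts to look and compute and a shell command to move; the robot and the scene stay as the last step left them, time stands still between calls to the robot, and variables do not carry over. Pictures are saved under pics/ and viewed, at most 14 in all, crops included, and the job is handed in when it is done.

```bash
mkdir -p pics; python3 - <<'E'
from bench import sensors, vision, r
import cv2
for n in ("top","side"):
    im=vision.camera(n); cv2.imwrite(f"pics/{n}0.png",im[:,:,::-1]); m=vision.camera_model(n); print(n,m)
s=sensors.read_state(); print(s["time"],s["ee_pos"],s["eef_rot"],s["width"],r.pinch_z)
E
```

```text
top {'vertical_fov': 51.44064142981851, 'cx': 318.1890492573057, 'cy': 201.48000512547833, 'camera_from_world': array([[-0.01059845, -0.99993036, -0.00519145, -0.2611985 ],
       [-0.98660956,  0.01130201, -0.16270787,  0.47289838],
       [ 0.16275521,  0.00339749, -0.98666063,  0.82481492],
       [ 0.        ,  0.        ,  0.        ,  1.        ]])}
side {'vertical_fov': 44.14640992605213, 'cx': 321.5716682691746, 'cy': 206.63120219739315, 'camera_from_world': array([[ 0.83188757, -0.55485218,  0.01010634, -0.54362017],
       [-0.39329729, -0.60232151, -0.69464094,  0.06326392],
       [ 0.3915103 ,  0.57388837, -0.71928563,  0.9642006 ],
       [ 0.        ,  0.        ,  0.        ,  1.        ]])}
0.1 [0.19396961 0.59372323 0.18284537] [ 1.57218161e-01  9.87563695e-01 -6.24158760e-04 -9.37600007e-05] 0.08699005139048441 0.0187
```

View pics/top0.png

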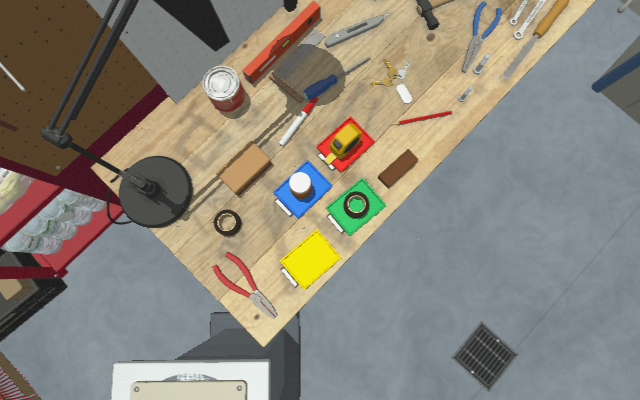

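View pics/side0.png

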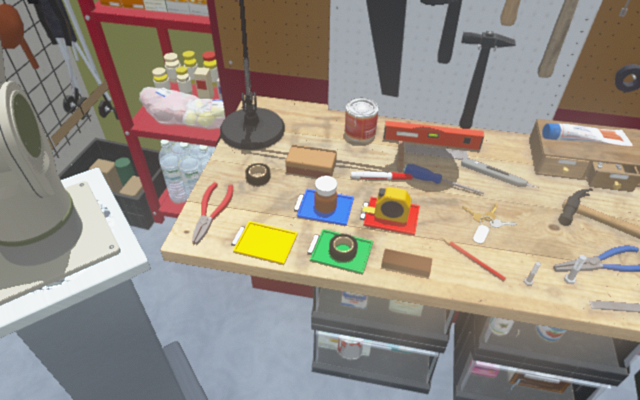

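The top view shows the red tray with the tape measure (345,143), blue tray with the jar (302,190), green tray with the black tape (357,206), empty yellow tray (310,260), offcut (398,168), sanding block (244,168) and lamp base (155,190). A decoy roll is at (228,222). The side view shows the same things: yellow (265,243), green (342,252), blue (325,207), red (391,215) and offcut (407,262).

```bash
cat > h.py <<'E'
import numpy as np, cv2
from bench import sensors, vision, r
def ray(n,px,z):
    m=vision.camera_model(n); f=200/np.tan(np.radians(m["vertical_fov"]/2)); T=m["camera_from_world"]; R=T[:3,:3]
    c=-R.T@T[:3,3]; p=np.atleast_2d(px).astype(float)
    d=np.c_[(p[:,0]-m["cx"])/f,(p[:,1]-m["cy"])/f,np.ones(len(p))]@R
    return (c+d*((z-c[2])/d[:,2])[:,None])[:,:2]
def hsv(im): return cv2.cvtColor(im,cv2.COLOR_RGB2HSV)
def blob(im,lo,hi,box):
    """largest contour of the colour in box (x0,y0,x1,y1), full-picture pixels"""
    x0,y0,x1,y1=box; m=np.zeros(im.shape[:2],np.uint8)
    m[y0:y1,x0:x1]=cv2.inRange(hsv(im),lo,hi)[y0:y1,x0:x1]
    cs=cv2.findContours(m,cv2.RETR_EXTERNAL,cv2.CHAIN_APPROX_NONE)[0]
    return max(cs,key=cv2.contourArea)[:,0,:]
def rect(n,c,z):
    w=ray(n,c,z)*1000
    (x,y),(a,b),t=cv2.minAreaRect(w.astype(np.float32))
    if a<b: a,b,t=b,a,t+90   # t: direction of long side, deg
    return np.round([x,y,a,b,(t+90)%180-90],1)
def state():
    s=sensors.read_state(); q=s["eef_rot"]
    from scipy.spatial.transform import Rotation as Ro
    M=Ro.from_quat(q).as_matrix()
    return s,M
def togo(p,yaw=None):
    """shift (units of rows) in tool axes to TCP target p (m); turn units so that tool y points along yaw (deg, mod 180)"""
    s,M=state(); d=M.T@(np.array(p)-s["ee_pos"])/0.03
    yn=np.degrees(np.arctan2(M[1,1],M[0,1])); t=0
    if yaw is not None: t=-((yaw-yn+90)%180-90)/8   # tool z down: positive turn is clockwise from above
    print("t",round(s["time"],2),"pos",np.round(s["ee_pos"],4),"yawY",round(yn,1),"units",np.round(d,2),"turn",np.round(t,2),"w",round(s["width"],4))
E
python3 - <<'E'
from h import *
I={"top":vision.camera("top"),"side":vision.camera("side")}
B={"top":dict(yellow=(275,225,345,295),blue=(265,155,335,225),green=(320,170,390,240),red=(310,110,380,180)),
"side":dict(yellow=(228,220,300,265),blue=(290,185,357,228),green=(305,228,377,275),red=(357,190,425,238))}
C=dict(yellow=((24,150,120),(34,255,255)),blue=((100,130,60),(120,255,255)),green=((50,120,50),(80,255,255)),red=((0,200,100),(5,255,255)))
for k in C:
  for n in I: print(k,n,rect(n,blob(I[n],*C[k],B[n][k]),.008))
off={"top":(372,145,422,192),"side":(378,245,436,280)}
for n in I: print("off",n,rect(n,blob(I[n],(0,60,30),(20,255,125),off[n]),.018))
for n,b in {"top":(288,168,314,204),"side":(310,174,342,192)}.items():
  print("lid",n,rect(n,blob(I[n],(0,0,150),(180,60,255),b),.068))
for n,b in {"top":(340,188,373,223),"side":(326,231,360,262)}.items():
  print("roll",n,rect(n,blob(I[n],(0,0,0),(180,255,70),b),.0125))
print("decoy",ray("top",(228,222),.01),"block",ray("top",(244,168),.036),"lampbase",ray("top",[(155,190),(192,190)],.02),"pliers",ray("top",[(215,268),(275,315)],.01))
for k,(n,(x0,y0,x1,y1)) in enumerate([("top",(270,100,430,300)),("side",(290,165,450,285))]):
  cv2.imwrite(f"pics/z{n}.png",cv2.resize(I[n][y0:y1,x0:x1,::-1],None,fx=(3,4)[k],fy=(3,4)[k],interpolation=cv2.INTER_CUBIC))
togo([.194,.594,.184])
E
```

```text
yellow top [ 352.8 -247.5  104.1   79.9  -50.4]
yellow side [ 356.4 -248.7  104.2   82.1  -50.7]
blue top [ 503.3 -232.3  103.3   79.5  -46.3]
blue side [ 506.9 -232.8  103.    81.4  -47. ]
green top [ 463.6 -346.6  103.7   78.7  -51.3]
green side [ 467.3 -347.1  102.2   79.3  -51.2]
red top [ 602.3 -326.9  101.9   78.7  -48.1]
red side [ 658.3 -347.3    2.9    0.    48.6]
off top [ 543.1 -439.1   92.6   35.6  -48.6]
off side [ 508.1 -425.4    8.     7.7   33.3]
lid top [ 506.5 -228.1   45.    41.9   45.4]
lid side [ 510.2 -227.8   62.1   46.5  -33.1]
roll top [ 466.9 -347.    54.1   51.4   -0.7]Traceback (most recent call last):
  File "<stdin>", line 13, in <module>
  File "h.py", line 14, in blob
    return max(cs,key=cv2.contourArea)[:,0,:]
           ~~~^^^^^^^^^^^^^^^^^^^^^^^^
ValueError: max() iterable argument is empty
```

```bash
python3 - <<'E'
from h import *
I={"top":vision.camera("top"),"side":vision.camera("side")}
print("decoy",ray("top",(228,222),.01),"block",ray("top",(244,168),.036),"lampbase",ray("top",[(155,190),(192,190),(155,226),(118,190)],.02),"pliers",ray("top",[(215,268),(275,315)],.01))
print("lamp joint (50,135) at z .2,.3,.4",[ray("top",(50,135),z) for z in (.2,.3,.4)], "side foot/stalk", ray("side",(250,100),.05))
print("pencil",ray("top",[(398,124),(452,112)],.005))
for k,(n,(x0,y0,x1,y1)) in enumerate([("top",(270,100,430,300)),("side",(290,165,450,285))]):
  cv2.imwrite(f"pics/z{n}.png",cv2.resize(I[n][y0:y1,x0:x1,::-1],None,fx=(3,4)[k],fy=(3,4)[k],interpolation=cv2.INTER_CUBIC))
togo([.4,.1,.184],-50)
E
```

```text
decoy [[ 0.43248735 -0.0735784 ]] block [[ 0.5438293  -0.11037219]] lampbase [[0.50181721 0.08202856]
 [0.50089855 0.0028573 ]
 [0.42456763 0.07789982]
 [0.50273675 0.16127459]] pliers [[ 0.33591904 -0.04872561]
 [ 0.23919501 -0.1750376 ]]
lamp joint (50,135) at z .2,.3,.4 [array([[0.56546998, 0.19697969]]), array([[0.53124966, 0.12934022]]), array([[0.49702934, 0.06170074]])] side foot/stalk [[0.53177467 0.13609092]]
pencil [[ 0.64812855 -0.44571373]
 [ 0.67465084 -0.5674178 ]]
t 0.3 pos [0.1941 0.594  0.1833] yawY 71.9 units [-11.64 -13.52  -0.02] turn -7.26 w 0.0871
```

View pics/ztop.png

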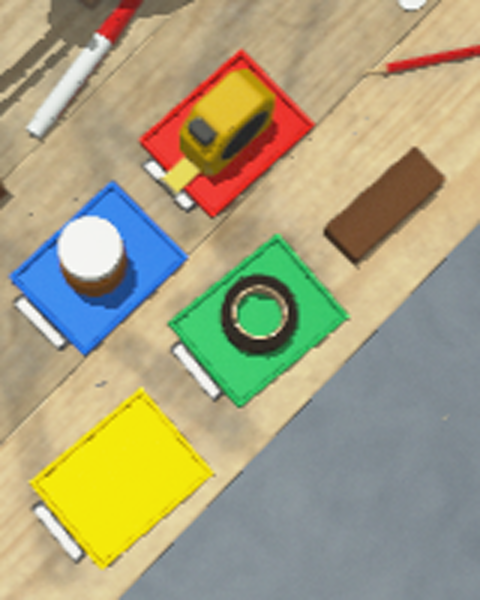

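View pics/zside.png

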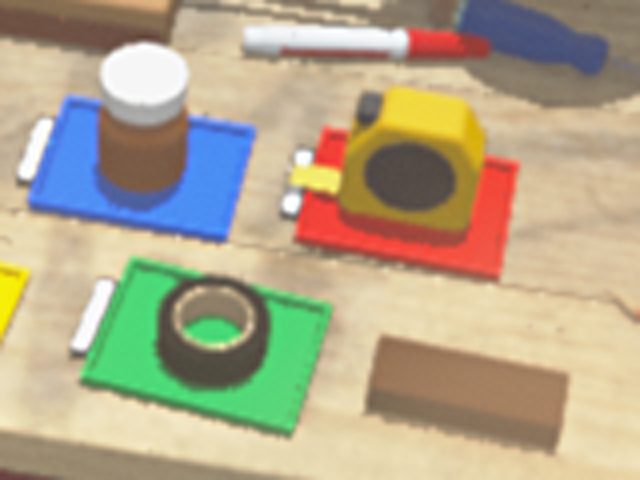

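The crops confirm that the steel tape end points to the card side of the red tray, and that the roll and jar sit near the middle of their trays. I'll swing past the lamp at the inner radius.

```bash
python3 -m crank '[[[-0.577,-0.843,0],0],[[-0.577,-0.843,0],0],[[-0.577,-0.843,0],0],[[-0.577,-0.843,0],0],[[-0.577,-0.843,0],0],[[-0.577,-0.843,0],0],[[-0.577,-0.843,0],0],[[-0.577,-0.843,0],0],[[-0.577,-0.843,0],0],[[-0.577,-0.843,0],0]]' 0.8
python3 -m crank '[[[-0.92,-0.66,0],0],[[-0.92,-0.66,0],0],[[-0.92,-0.66,0],0],[[-0.92,-0.66,0],0],[[0,0,0],0]]'; python3 -c "
from h import *
togo([.405,.03,.184],40); print(np.round(sensors.read_state()['joint_positions'],2))"
```

```text
time: 1.55
ee_pos: [0.2803, 0.299, 0.1837]
eef_rot: [0.157, 0.988, 0.0, 0.0]
ft_force: [1.0, -0.3, 0.1]
width: 0.0696
grip_force: 0.0
time: 2.17
ee_pos: [0.3615, 0.1886, 0.1837]
eef_rot: [0.159, 0.987, 0.0, 0.0]
ft_force: [-0.3, 0.6, 0.7]
width: 0.0695
grip_force: 0.0
t 2.17 pos [0.3615 0.1886 0.1837] yawY 71.7 units [-3.04 -4.56 -0.01] turn 3.96 w 0.0695
[-0.9  -0.18  0.28  2.    0.05  1.31  0.61]
```

```bash
python3 -m crank '[[[-0.61,-0.91,0],0],[[-0.61,-0.91,0],0],[[-0.61,-0.91,0],0],[[-0.61,-0.91,0],0],[[-0.61,-0.91,0],0],[[-0.37,-1,0],0],[[-0.37,-1,0],0],[[-0.37,-1,0],0],[[-0.37,-1,0],0]]'
python3 -m crank '[[[-0.7,-0.85,0],0],[[-0.7,-0.85,0],0],[[-0.7,-0.85,0],0],[[-0.7,-0.85,0],0],[[-0.7,-0.85,0],0],[[-0.7,-0.85,0],0],[[-0.7,-0.85,0],0],[[-0.7,-0.85,0],0],[[-0.7,-0.85,0],0],[[-0.7,-0.85,0],0],[[-0.7,-0.85,0],0]]'
python3 -m crank '[[[0,0,0],0.95],[[0,0,0],0.95],[[0,0,0],0.95],[[0,0,0],0.95],[[0,0,0],0]]'; python3 -c "
from h import *
togo([.545,-.4395,.06],41.4); print(np.round(sensors.read_state()['joint_positions'],2))
im=vision.camera('side'); cv2.imwrite('pics/s1.png',im[120:320,280:600,::-1].repeat(2,0).repeat(2,1))
"
```

```text
time: 3.3
ee_pos: [0.4101, -0.0957, 0.1837]
eef_rot: [0.157, 0.988, 0.0, 0.0]
ft_force: [0.1, 0.5, 0.1]
width: 0.0698
grip_force: 0.0
time: 4.68
ee_pos: [0.5439, -0.4336, 0.1827]
eef_rot: [0.156, 0.988, 0.001, -0.0]
ft_force: [-0.0, 0.4, 0.2]
width: 0.0696
grip_force: 0.0
time: 5.3
ee_pos: [0.5433, -0.4328, 0.1828]
eef_rot: [0.41, 0.912, 0.0, -0.0]
ft_force: [0.3, -0.7, -0.0]
width: 0.0699
grip_force: 0.0
t 5.3 pos [ 0.5433 -0.4328  0.1828] yawY 41.6 units [-0.21 -0.11  4.09] turn 0.03 w 0.0699
[-0.01  0.68  1.03  1.29 -0.57  1.48  1.69]
```

View pics/s1.png

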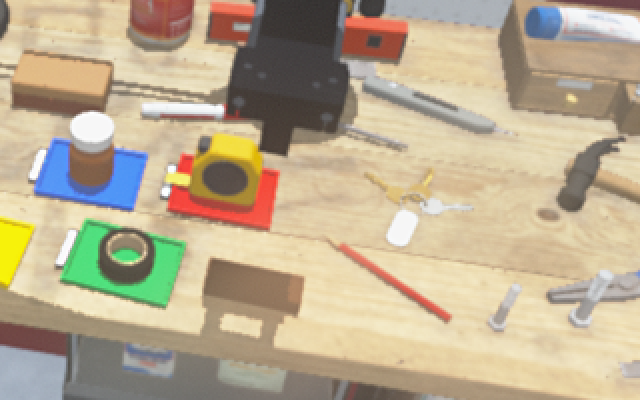

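The picture shows the gripper over the offcut, its finger shadows falling at about (240,320) in the crop, and the way down is clear. I'll descend and grip.

```bash
python3 -m crank '[[[-0.21,-0.11,1],0],[[0,0,1],0],[[0,0,1],0],[[0,0,1],0],[[0,0,0.8],0],[[0,0,0.5],0],[[0,0,0.3],0],[[0,0,0.15],0],[[0,0,0],0]]' 0.7
python3 -m crank '[[[0,0,0],0],[[0,0,0],0],[[0,0,0],0],[[0,0,0],0],[[0,0,0],0],[[0,0,0],0]]' 0.2 25
python3 -m crank '[[[0,0,-0.5],0],[[0,0,-1],0],[[0,0,-1],0],[[0,0,-1],0],[[0,0,0],0]]'; python3 -c "
from h import *
togo([.3546,-.248,.11],39.5)"
```

```text
time: 6.48
ee_pos: [0.5443, -0.4411, 0.0113]
eef_rot: [0.411, 0.912, -0.0, 0.0]
ft_force: [0.5, 0.2, 0.0]
width: 0.0611
grip_force: 0.0
time: 7.22
ee_pos: [0.5441, -0.4409, 0.011]
eef_rot: [0.411, 0.912, 0.0, -0.0]
ft_force: [-0.4, -0.1, -0.6]
width: 0.0188
grip_force: 0.0
time: 7.85
ee_pos: [0.5449, -0.4423, 0.1198]
eef_rot: [0.411, 0.912, -0.001, 0.002]
ft_force: [-0.8, 0.2, 0.2]
width: 0.0175
grip_force: 0.0
t 7.85 pos [ 0.5449 -0.4423  0.1198] yawY 41.5 units [ 9.06 -0.46  0.28] turn 0.25 w 0.0175
```

```bash
python3 -c "
from h import *
im=vision.camera('side'); cv2.imwrite('pics/s2.png',im[120:320,280:600,::-1].repeat(2,0).repeat(2,1))
im=vision.camera('top'); print('off',rect('top',blob(im,(0,60,30),(20,255,125),(372,145,422,192)),.018))
"
```

```text
off [ 525.3 -449.2   94.6   53.2  -58.4]
```

View pics/s2.png

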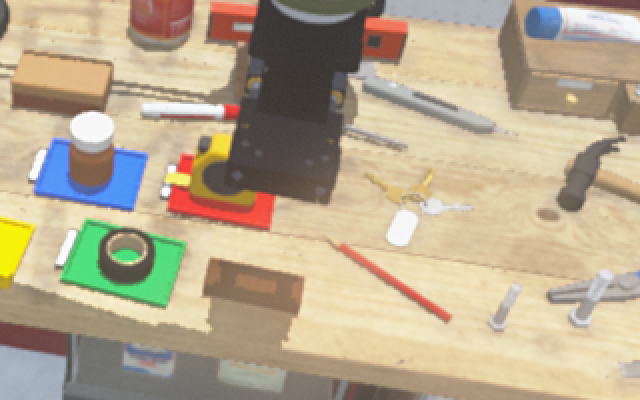

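The offcut is unmoved at (252,287) in the crop and the grasp closed on nothing. I'll check where the fingers really are against where the state puts them.

```bash
cat >> h.py <<'E'
def proj(n,p):
    m=vision.camera_model(n); f=200/np.tan(np.radians(m["vertical_fov"]/2)); q=m["camera_from_world"]@np.r_[p,1]
    return np.round([m["cx"]+f*q[0]/q[2],m["cy"]+f*q[1]/q[2]],1)
E
python3 -c "
from h import *
p=sensors.read_state()['ee_pos']
for n in ('side','top'): print(n,'tcp',proj(n,p),'pinch',proj(n,p+[0,0,.019]),'offcut',proj(n,[.545,-.4395,.009]))
a=cv2.imread('pics/s2.png'); 
im=vision.camera('top'); 
t=cv2.resize(im[110:230,340:460,::-1],(480,480))
s=cv2.resize(vision.camera('side')[180:300,360:480,::-1],(480,480)); cv2.imwrite('pics/c3.png',np.hstack([t[:, :400],s[:, :400]]))
"
```

```text
side tcp [412.5 226.5] pinch [414.1 219. ] offcut [404.1 264.3]
top tcp [408.5 155.7] pinch [410.6 152.9] offcut [397.5 168.7]
```

View pics/c3.png

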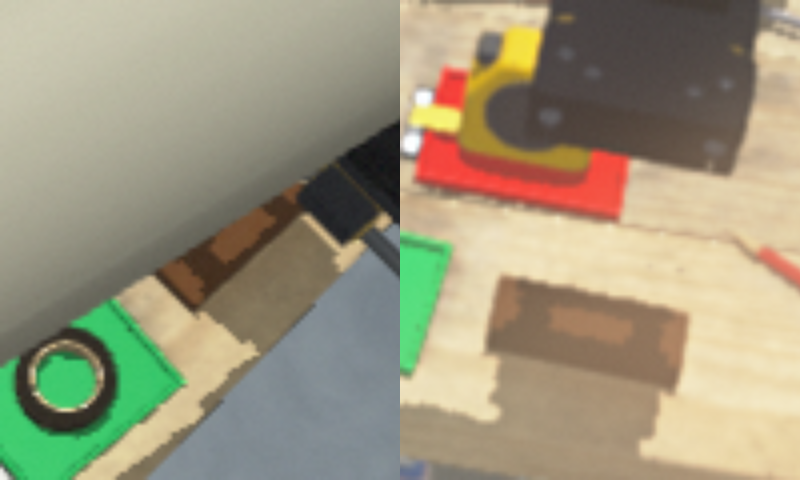

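```bash
python3 -m crank '[[[0,0,1],0],[[0,0,1],0],[[0,0,0.8],0],[[0,0,0.5],0],[[0,0,0.3],0],[[0,0,0.16],0],[[0,0,0],0]]' 0.7
python3 -m crank '[[[0,0,0],0],[[0,0,0],0],[[0,0,0],0],[[0,0,0],0],[[0,0,0],0],[[0,0,0],0]]' 0.2 25
```

```text
time: 8.93
ee_pos: [0.5443, -0.4411, 0.0035]
eef_rot: [0.411, 0.912, -0.0, 0.0]
ft_force: [0.4, 0.2, -0.4]
width: 0.0605
grip_force: 0.0
time: 9.68
ee_pos: [0.5441, -0.4408, 0.0032]
eef_rot: [0.411, 0.912, 0.0, -0.0]
ft_force: [-0.1, 0.3, -0.8]
width: 0.0185
grip_force: 0.0
```

```bash
python3 -c "
from h import *
p=sensors.read_state()['ee_pos']
print(proj('side',p),proj('top',p))
t=cv2.resize(vision.camera('top')[110:230,340:460,::-1],(480,480))
s=cv2.resize(vision.camera('side')[180:300,360:480,::-1],(480,480)); cv2.imwrite('pics/c4.png',np.hstack([t[:, :400],s[:, :400]]))
"
```

```text
[403.8 266.9] [397.6 169.7]
```

View pics/c4.png

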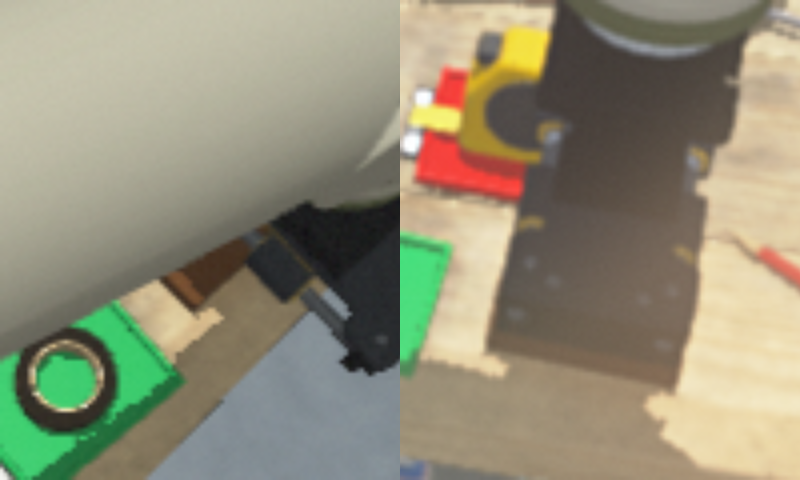

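The side view shows the gripper down at the offcut, and the top view shows the outer finger at about (280,270) in the crop, right beside it. I'll close further to learn whether anything is between the fingers.

```bash
python3 -m crank '[[[0,0,0],0],[[0,0,0],0],[[0,0,0],0],[[0,0,0],0]]' 0 40; python3 -m crank '[[[0,0,-0.5],0],[[0,0,-0.5],0],[[0,0,0],0]]'; python3 -c "
from h import *
p=sensors.read_state()['ee_pos']
print(proj('side',p),proj('top',p))
t=cv2.resize(vision.camera('top')[110:230,340:460,::-1],(480,480))
s=cv2.resize(vision.camera('side')[180:300,360:480,::-1],(480,480)); cv2.imwrite('pics/c5.png',np.hstack([t[:, :400],s[:, :400]]))
"
```

```text
time: 10.28
ee_pos: [0.5441, -0.4409, 0.0032]
eef_rot: [0.411, 0.912, 0.0, 0.0]
ft_force: [0.5, 0.8, -0.8]
width: 0.0004
grip_force: 0.0
time: 10.65
ee_pos: [0.5449, -0.4418, 0.0354]
eef_rot: [0.411, 0.912, -0.0, 0.001]
ft_force: [0.5, -0.3, -0.0]
width: 0.0003
grip_force: 0.0
[406.8 256.3] [400.9 165.8]
```

View pics/c5.png

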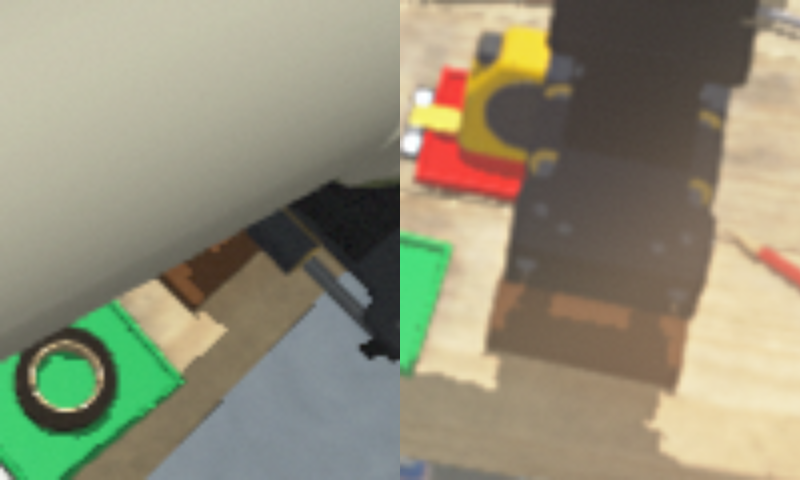

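```bash
python3 -c "
from h import *
s,M=state(); p=s['ee_pos']
for l in (.095,.0375):
  for w in (.0375,.095):
    for a in (-1,1):
      for b in (-1,1): print(l,w,a,b,proj('side',p+M@[a*w,b*l,-.0697]),proj('top',p+M@[a*w,b*l,-.0697]))
from scipy.spatial.transform import Rotation as R
print(np.round(M,3), s['joint_positions'])
"
```

```text
0.095 0.0375 -1 -1 [427.1 280.1] [455.3 180.2]
0.095 0.0375 -1 1 [438.6 198.1] [387.3 110.9]
0.095 0.0375 1 -1 [380.3 270. ] [427.6 205.9]
0.095 0.0375 1 1 [398.1 190.6] [359.7 135.2]
0.095 0.095 -1 -1 [464.1 288. ] [476.2 160.8]
0.095 0.095 -1 1 [470.4 204. ] [408.1  92.5]
0.095 0.095 1 -1 [345.4 262.6] [405.9 226. ]
0.095 0.095 1 1 [367.8 185. ] [338.2 154.2]
0.0375 0.0375 -1 -1 [430.9 252.6] [434.3 158.8]
0.0375 0.0375 -1 1 [435.5 220.4] [407.5 131.4]
0.0375 0.0375 1 -1 [386.2 243.4] [406.6 184.1]
0.0375 0.0375 1 1 [393.2 212.2] [379.8 156.2]
0.0375 0.095 -1 -1 [466.2 259.8] [455.1 139.7]
0.0375 0.095 -1 1 [468.7 226.8] [428.3 112.8]
0.0375 0.095 1 -1 [352.9 236.6] [385.  203.8]
0.0375 0.095 1 1 [361.7 206.1] [358.3 175.5]
[[-0.663  0.749  0.001]
 [ 0.749  0.663 -0.   ]
 [-0.     0.    -1.   ]] [ 0.0238908   0.79868329  0.93878352  1.43822792 -0.65875793  1.23701962
  1.7576999 ]
```

```bash
python3 -c "
from h import *
s,M=state()
p=np.array([.5433,-.4328,.1828])
print('s1 expected near finger tip corners in crop:')
for a in (-.0095,.0095):
  for b in (-.035,-.05): 
    for z in (0,-.05): print(a,b,z,(proj('side',p+M@[a,b,z])-[280,120])*2)
for b in (-.095,-.0585):
  for a in (-.0375,.0375): print('body',a,b,(proj('side',p+M@[a,b,-.07])-[280,120])*2)
"
python3 - <<'E'
import cv2
a=cv2.imread('pics/s1.png')[0:170,200:400]; cv2.imwrite('pics/c6.png',cv2.resize(a,None,fx=3,fy=3,interpolation=cv2.INTER_CUBIC))
E
```

```text
s1 expected near finger tip corners in crop:
-0.0095 -0.035 0 [275.6 185.2]
-0.0095 -0.035 -0.05 [285.6 139.4]
-0.0095 -0.05 0 [273.2 198.8]
-0.0095 -0.05 -0.05 [283.2 153. ]
0.0095 -0.035 0 [251.4 180.6]
0.0095 -0.035 -0.05 [260.2 134.6]
0.0095 -0.05 0 [248.6 194.2]
0.0095 -0.05 -0.05 [257.6 148.2]
body -0.0375 -0.095 [320.8 184.6]
body 0.0375 -0.095 [212.6 164. ]
body -0.0375 -0.0585 [325.6 148.6]
body 0.0375 -0.0585 [221.2 129.2]
```

View pics/c6.png

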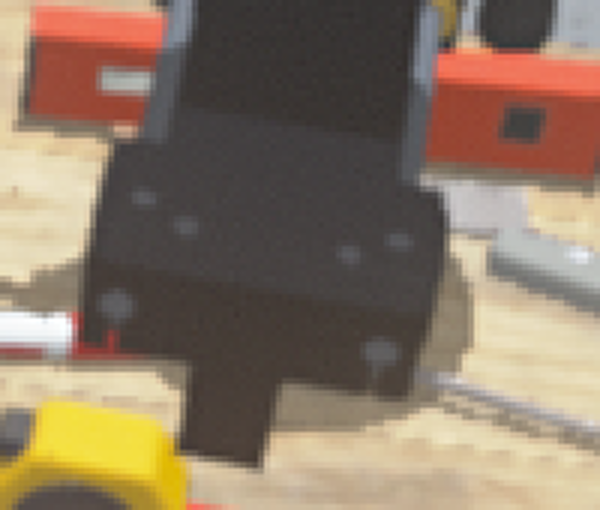

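The finger tip shows at crop (260–287, 150–156), while the reported pose predicts about (250–274, 194–199). The gripper body is off by the same amount. So the true tool is about 48 mm higher than reported. I'll open, go lower by that much, and feel for contact.

```bash
python3 -m crank '[[[0,0,0],0],[[0,0,0],0],[[0,0,0],0],[[0,0,1],0],[[0,0,0.8],0],[[0,0,0.4],0],[[0,0,0.15],0],[[0,0,0],0]]' 0.7
python3 -m crank '[[[0,0,0],0],[[0,0,0],0],[[0,0,0],0],[[0,0,0],0],[[0,0,0],0],[[0,0,0],0]]' 0.2 25
```

```text
time: 11.75
ee_pos: [0.5439, -0.441, -0.0375]
eef_rot: [0.411, 0.912, -0.0, -0.0]
ft_force: [0.5, -1.0, 0.8]
width: 0.0603
grip_force: 0.0
time: 12.5
ee_pos: [0.5444, -0.4407, -0.0372]
eef_rot: [0.411, 0.912, 0.0, 0.0]
ft_force: [1.4, 1.3, 1.0]
width: 0.034
grip_force: 25.0
```

It gripped: width 34 mm, 25 N. I'll lift it and carry it to the yellow tray.

```bash
python3 -m crank '[[[0,0,-0.5],0],[[0,0,-1],0],[[0,0,-0.8],0],[[0.5,0,0],0],[[0.9,-0.06,0],0],[[0.9,-0.06,0],0],[[0.9,-0.06,0],0],[[0.9,-0.06,0],0],[[0.9,-0.06,0],0],[[0.9,-0.06,0],0],[[0.9,-0.06,0],0]]'
python3 -m crank '[[[0.9,-0.06,0],0],[[0.9,-0.04,0],0],[[0.49,0,0],0],[[0.3,0,0],0.25],[[0,0,0],0],[[0,0,0],0]]'; python3 -c "
from h import *
s,M=state(); togo([.3546,-.248,.03],39.5); p=s['ee_pos']
im=vision.camera('side'); c=blob(im,(0,60,30),(20,255,140),(200,180,330,270)); print(cv2.minAreaRect(c))
for z in (0,.048): print([proj('side',p+[0,0,z]+M@[a,b,0]) for a in(-.045,.045) for b in (-.017,.017)])
t=vision.camera('top')
cv2.imwrite('pics/c7.png',np.hstack([cv2.resize(x[:,:,::-1],(400,400)) for x in (im[160:280,200:320],t[200:320,250:370])]))
"
```

```text
time: 13.88
ee_pos: [0.3989, -0.2961, 0.0322]
eef_rot: [0.411, 0.912, 0.0, 0.0]
ft_force: [1.5, 0.2, 0.3]
width: 0.0342
grip_force: 25.0
time: 14.62
ee_pos: [0.3462, -0.2405, 0.032]
eef_rot: [0.426, 0.905, 0.0, 0.0]
ft_force: [-0.1, 0.8, -0.0]
width: 0.0336
grip_force: 25.0
t 14.62 pos [ 0.3462 -0.2405  0.032 ] yawY 39.5 units [-0.37  0.06  0.07] turn 0.0 w 0.0336
((269.29730224609375, 218.7162322998047), (25.153043746948242, 20.385475158691406), 9.462321281433105)
[array([276.7, 244.8]), array([282.9, 231.6]), array([232.1, 233.9]), array([239.2, 221.2])]
[array([275.2, 227.6]), array([281.7, 214.4]), array([228.9, 216.7]), array([236.4, 204. ])]
```

View pics/c7.png

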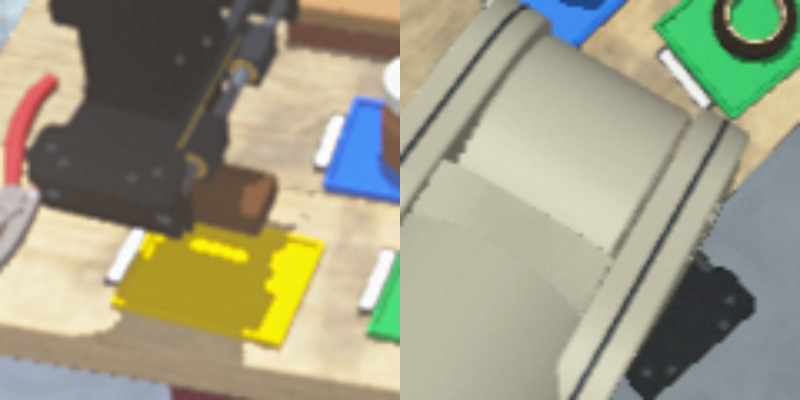

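Side crop: the offcut hangs over the yellow tray with its right end at crop (265,178–236), about 10 mm short of the target as planned. I'll correct, go lower and check the fit before releasing.

```bash
python3 -m crank '[[[-0.37,0.06,0],0],[[0,0,0.6],0],[[0,0,0.8],0],[[0,0,0.4],0],[[0,0,0],0],[[0,0,0],0]]'; python3 -c "
from h import *
s,M=state(); p=s['ee_pos'];togo([.3546,-.248,-.034],39.5)
im=vision.camera('side')
U=p[2]+.0372
B=[proj('side',np.r_[p[:2],U]+M@[-.045,b,z]) for b,z in ((-.017,0),(.017,0),(-.017,-.018),(.017,-.018))]; print(B)
v=cv2.resize(im[200:270,220:310,::-1],(720,560),interpolation=cv2.INTER_CUBIC)
for b in B: cv2.circle(v,tuple(int(k) for k in (b-[220,200])*8+4),3,(255,0,255),-1)
cv2.imwrite('pics/c8.png',v)
"
```

```text
time: 15.48
ee_pos: [0.3542, -0.2483, -0.022]
eef_rot: [0.427, 0.904, -0.0, 0.0]
ft_force: [0.4, 0.1, 0.1]
width: 0.0339
grip_force: 25.0
t 15.47 pos [ 0.3542 -0.2483 -0.022 ] yawY 39.5 units [0.   0.02 0.4 ] turn -0.0 w 0.0339
[array([282.9, 251.3]), array([288.9, 238.2]), array([282.5, 245.2]), array([288.6, 232.1])]
```

View pics/c8.png

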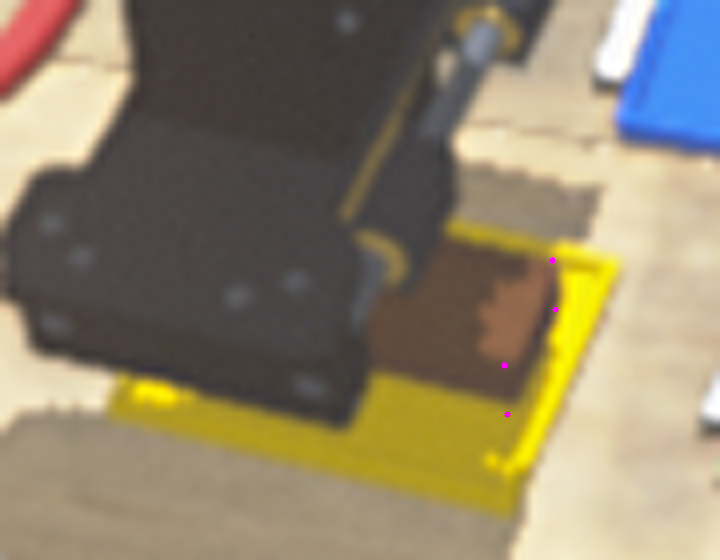

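The offcut's end corners at (558,300) and (522,402) are within 2 mm of the prediction and inside the tray's far end. I'll lower and release it.

```bash
python3 -m crank '[[[0,0,0.15],0],[[0,0,0.15],0],[[0,0,0.08],0],[[0,0,0],0]]'; python3 -m crank '[[[0,0,0],0],[[0,0,0],0],[[0,0,0],0]]' 0.46 ; python3 -m crank '[[[0,0,-0.5],0],[[0,0,-1],0],[[0,0,-1],0],[[0,0,-1],0],[[-0.9,0,-1],0],[[-1,0,0],0],[[-1,0,0],0],[[-1,0,0],0],[[-1,0,0],0],[[-1,0,0],0],[[0,0,0],0]]' 0.75; python3 -c "
from h import *
s,M=state(); togo([.4655,-.347,.05],None)
im=vision.camera('side');t=vision.camera('top')
c=blob(t,(0,60,30),(20,255,140),(275,225,345,295)); print('off',rect('top',c,.021)); print('yel',rect('top',blob(t,(24,150,80),(34,255,255),(275,225,345,295)),.008))
cv2.imwrite('pics/c9.png',np.hstack([cv2.resize(x[:,:,::-1],(400,400)) for x in (im[190:290,220:320],t[200:300,260:360])]))
"
```

```text
time: 16.02
ee_pos: [0.354, -0.2477, -0.0339]
eef_rot: [0.427, 0.904, -0.0, -0.0]
ft_force: [-0.0, -0.3, -1.1]
width: 0.0336
grip_force: 25.0
time: 16.4
ee_pos: [0.3543, -0.2477, -0.0336]
eef_rot: [0.427, 0.904, 0.0, 0.0]
ft_force: [0.4, -0.2, -0.8]
width: 0.0399
grip_force: 0.0
time: 17.77
ee_pos: [0.4597, -0.3768, 0.0987]
eef_rot: [0.427, 0.904, 0.0, -0.003]
ft_force: [-0.8, 0.9, -0.4]
width: 0.0653
grip_force: 0.0
t 17.77 pos [ 0.4597 -0.3768  0.0987] yawY 39.4 units [0.64 0.78 1.62] turn 0 w 0.0653
off [ 284.8 -256.    14.5    2.7  -64.5]
yel [ 327.7 -268.   102.4   15.3  -50.8]
```

View pics/c9.png

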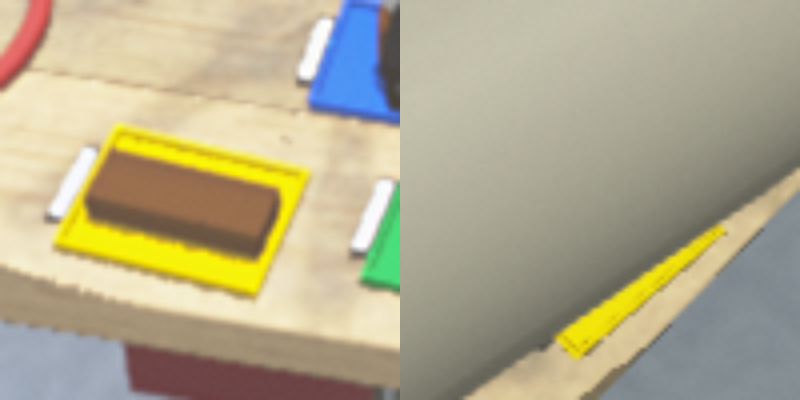

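The offcut sits flat inside the yellow tray in the side crop, around (180,200). Next is the black roll in the green tray.

```bash
python3 -m crank '[[[0.57,0.86,0],0],[[0,0,1],0],[[0,0,1],0],[[0,0,1],0],[[0,0,0.8],0],[[0,0,0.4],0],[[0,0,0.2],0],[[0,0,0.05],0],[[0,0,0],0]]' 0.85
python3 -m crank '[[[0,0,0],0],[[0,0,0],0],[[0,0,0],0],[[0,0,0],0],[[0,0,0],0]]' 0.5 20
python3 -m crank '[[[0,0,-0.5],0],[[0,0,-1],0],[[0,0,-0.8],0],[[0,0,0],0]]'; python3 -c "
from h import *
togo([.545,-.4395,.02],None)"
```

```text
time: 19.0
ee_pos: [0.468, -0.3443, -0.0308]
eef_rot: [0.427, 0.904, 0.003, -0.003]
ft_force: [-14.1, 16.3, 43.1]
width: 0.074
grip_force: 21.2
time: 19.62
ee_pos: [0.4717, -0.3449, -0.0312]
eef_rot: [0.426, 0.905, 0.002, 0.0]
ft_force: [1.9, 5.7, 20.5]
width: 0.0536
grip_force: 26.8
time: 20.12
ee_pos: [0.4692, -0.3463, 0.037]
eef_rot: [0.427, 0.904, 0.001, -0.001]
ft_force: [-0.2, 1.1, -1.5]
width: 0.0535
grip_force: 20.0
t 20.12 pos [ 0.4692 -0.3463  0.037 ] yawY 39.4 units [-4.   -0.02  0.55] turn 0 w 0.0535
```

```bash
python3 -m crank '[[[-1,0,0],0],[[-1,0,0],0],[[-1,0,0],0],[[-1,0,0],0],[[0,0,1],0],[[0,0,0.8],0],[[0,0,0.3],0],[[0,0,0.1],0],[[0,0,0.1],0],[[0,0,0],0]]'
```

```text
time: 21.38
ee_pos: [0.5449, -0.4381, -0.034]
eef_rot: [0.427, 0.904, 0.001, -0.002]
ft_force: [0.1, 0.2, 2.0]
width: 0.0534
grip_force: 20.0
```

```bash
python3 -m crank '[[[0,0,0],0],[[0,0,0],0],[[0,0,0],0],[[0,0,-0.5],0],[[0,0,-1],0],[[0,0,-1],0],[[0,0,-1],0],[[0,0,-0.5],0],[[0,0,0],0]]' 0.85
python3 -m crank '[[[0.89,0.5,0],0],[[0.89,0.5,0],0],[[0.89,0.5,0],0],[[0.89,0.5,0],0],[[0.89,0.5,0],0],[[0.89,0.5,0],0],[[0.88,0.54,0],0],[[0,0,0],0],[[0,0,0],0]]'
python3 -c "
from h import *
togo([.5085,-.228,.08],None)
I={n:vision.camera(n) for n in ('top','side')}
for n,b in {'top':(372,140,430,200),'side':(372,235,440,290)}.items():
  c=blob(I[n],(0,0,0),(180,255,75),b); print('roll',n,rect(n,c,.01),cv2.boundingRect(c))
for n,b in {'top':(320,170,390,240),'side':(305,228,377,275)}.items(): print('green',n,rect(n,blob(I[n],(50,120,40),(80,255,255),b),.008))
b={'top':(275,225,345,295),'side':(228,215,300,265)}
for n in I:
  try: print('off',n,rect(n,blob(I[n],(0,60,30),(20,255,140),b[n]),.021))
  except Exception as e: print(e)
"
```

```text
time: 22.5
ee_pos: [0.5453, -0.4387, 0.0861]
eef_rot: [0.427, 0.904, 0.001, -0.002]
ft_force: [-1.1, -0.1, -0.6]
width: 0.0739
grip_force: 0.0
time: 23.62
ee_pos: [0.508, -0.2271, 0.0856]
eef_rot: [0.427, 0.904, 0.001, -0.003]
ft_force: [-0.9, 0.8, -0.0]
width: 0.0738
grip_force: 0.0
t 23.62 pos [ 0.508  -0.2271  0.0856] yawY 39.5 units [-0.04 -0.01  0.19] turn 0 w 0.0738
roll top [ 541.  -438.2   56.    52.1   -2.1] (385, 158, 25, 26)Traceback (most recent call last):
  File "<string>", line 6, in <module>
    c=blob(I[n],(0,0,0),(180,255,75),b); print('roll',n,rect(n,c,.01),cv2.boundingRect(c))
  File "h.py", line 14, in blob
    return max(cs,key=cv2.contourArea)[:,0,:]
           ~~~^^^^^^^^^^^^^^^^^^^^^^^^
ValueError: max() iterable argument is empty
```

```bash
python3 -m crank '[[[0,0,1],0],[[0,0,1],0],[[0,0,0.8],0],[[0,0,0.42],0],[[0,0,0],0]]' 0.75
python3 -m crank '[[[0,0,0],0],[[0,0,0],0],[[0,0,0],0],[[0,0,0],0],[[0,0,0],0]]' 0.4 25
python3 -m crank '[[[0,0,-0.5],0],[[0,0,-1],0],[[0,0,-1],0],[[-0.3,-0.6,0],0],[[-0.5,-0.85,0],0],[[-0.5,-0.85,0],0],[[-0.5,-0.8,0],0],[[-0.38,-0.54,0],0],[[0,0,0],0],[[0,0,0],0]]'
python3 -c "
from h import *
togo([.4655,-.347,-.011],39)"
```

```text
time: 24.35
ee_pos: [0.5074, -0.227, -0.0109]
eef_rot: [0.427, 0.904, 0.001, -0.003]
ft_force: [0.9, -0.3, 0.2]
width: 0.0655
grip_force: 0.0
time: 24.98
ee_pos: [0.5084, -0.2265, -0.01]
eef_rot: [0.427, 0.904, 0.001, -0.002]
ft_force: [-1.6, -0.0, 5.9]
width: 0.0468
grip_force: 25.0
time: 26.22
ee_pos: [0.4651, -0.3461, 0.0636]
eef_rot: [0.427, 0.904, 0.001, -0.003]
ft_force: [-0.4, 0.7, -1.9]
width: 0.0468
grip_force: 25.0
t 26.23 pos [ 0.4651 -0.3461  0.0636] yawY 39.5 units [-0.05 -0.01  2.49] turn 0.06 w 0.0468
```

```bash
python3 -m crank '[[[0,0,1],0],[[0,0,0.8],0],[[0,0,0.4],0],[[0,0,0.2],0],[[0,0,0.06],0],[[0,0,0],0]]'
python3 -m crank '[[[0,0,0],0],[[0,0,0],0],[[0,0,0],0]]' 0.72
python3 -m crank '[[[0,0,-0.5],0],[[0,0,-1],0],[[0,0,-1],0],[[0,0,-1],0],[[0,0,0],0]]'
python3 -c "
from h import *
s,M=state(); togo([.604,-.327,.085],None)
I={n:vision.camera(n) for n in ('top','side')}
y={'top':(310,105,380,175),'side':(357,180,425,238)}
for n in I:
  try: print('red',n,rect(n,blob(I[n],(0,180,60),(6,255,255),y[n]),.008))
  except Exception as e: print(e)
  c=blob(I[n],(18,140,70),(30,255,255),y[n]); print('tape',n,rect(n,c,.06),cv2.boundingRect(c))
  try: print('off',n,rect(n,blob(I[n],(0,60,30),(20,255,140),{'top':(275,225,345,295),'side':(228,215,300,265)}[n]),.021))
  except Exception as e: print(e)
  try: print('blue',n,rect(n,blob(I[n],(100,130,60),(120,255,255),{'top':(265,155,335,225),'side':(290,185,357,228)}[n]),.008))
  except Exception as e: print(e)
"
```

```text
time: 26.98
ee_pos: [0.4655, -0.3465, -0.0091]
eef_rot: [0.427, 0.904, 0.001, -0.002]
ft_force: [0.3, -0.5, -1.2]
width: 0.0464
grip_force: 25.0
time: 27.35
ee_pos: [0.4653, -0.3464, -0.0094]
eef_rot: [0.427, 0.904, 0.001, -0.002]
ft_force: [0.0, -0.2, 0.3]
width: 0.0613
grip_force: 0.0
time: 27.98
ee_pos: [0.4667, -0.3478, 0.0982]
eef_rot: [0.427, 0.904, 0.001, -0.001]
ft_force: [0.4, -0.5, -1.6]
width: 0.0628
grip_force: 0.0
t 27.98 pos [ 0.4667 -0.3478  0.0982] yawY 39.4 units [-2.37  3.98  0.44] turn 0 w 0.0628
red top [ 6.892e+02 -2.525e+02  9.400e+00  4.500e+00 -4.000e-01]Traceback (most recent call last):
  File "<string>", line 9, in <module>
    c=blob(I[n],(18,140,70),(30,255,255),y[n]); print('tape',n,rect(n,c,.06),cv2.boundingRect(c))
  File "h.py", line 14, in blob
    return max(cs,key=cv2.contourArea)[:,0,:]
           ~~~^^^^^^^^^^^^^^^^^^^^^^^^
ValueError: max() iterable argument is empty
```

```bash
python3 -c "
from h import *
print('disc side',ray('side',(392.5,208.8),.035),'top',ray('top',(351.7,143.3),.035))
for n,b in {'top':(312,108,380,172),'side':(360,182,422,230)}.items():
  im=cv2.imread(f'pics/{n}0.png')[:,:,::-1].copy()
  c=blob(im,(16,120,60),(30,255,255),b); print(n,rect(n,c,.045),cv2.boundingRect(c))
print('case top corners (crop top view) at .066:',np.round(ray('top',np.array([[240,70],[272,92],[210,165],[183,140]])/3+[270,100],.062)*1000))
c=blob(cv2.imread('pics/side0.png')[:,:,::-1].copy(),(0,180,60),(6,255,255),(357,190,425,238)); print('red side',rect('side',c,.008))
print('red corners top',np.round(ray('top',np.array([[240,50],[313,125],[215,215],[140,138]])/3+[270,100],.008)*1000), 'side',np.round(ray('side',np.array([[325,128],[519,160],[500,278],[297,242]])/4+[290,165],.006)*1000))
"
```

```text
disc side [[ 0.59991015 -0.33422377]] top [[ 0.59550404 -0.33923004]]
top [ 592.  -315.4   97.5   45.8  -47.4] (325, 123, 37, 41)
side [ 596.9 -321.7   92.6   86.9   39.4] (363, 187, 48, 36)
case top corners (crop top view) at .066: [[ 630. -335.]
 [ 614. -356.]
 [ 562. -312.]
 [ 580. -294.]]
red side [ 606.4 -327.9  102.9   74.9  -46. ]
red corners top [[ 665. -339.]
 [ 607. -391.]
 [ 540. -318.]
 [ 599. -264.]] side [[ 605. -263.]
 [ 675. -337.]
 [ 613. -393.]
 [ 543. -319.]]
```

```bash
python3 -m crank '[[[-0.5,0.8,0],0],[[-0.5,0.85,0],0],[[-0.5,0.85,0],0],[[-0.5,0.85,0],0],[[-0.36,0.67,0],0],[[0,0,0],-0.39],[[0,0,0],0]]' 0.8
python3 -m crank '[[[0,0,1],0],[[0,0,1],0],[[0,0,0.9],0],[[0,0,0.6],0],[[0,0,0.3],0],[[0,0,0],0]]'
python3 -m crank '[[[0,0,0],0],[[0,0,0],0],[[0,0,0],0],[[0,0,0],0],[[0,0,0],0],[[0,0,0],0]]' 0.2 30
python3 -m crank '[[[0,0,-0.5],0],[[0,0,-1],0],[[0,0,-1],0],[[0,0,-0.3],0],[[0,0,0],0]]'
python3 -c "
from h import *
togo([.505,-.2325,.065],43.3)"
```

```text
time: 28.95
ee_pos: [0.6031, -0.3246, 0.0938]
eef_rot: [0.402, 0.915, 0.001, -0.003]
ft_force: [-0.4, 0.2, -0.2]
width: 0.0695
grip_force: 0.0
time: 29.7
ee_pos: [0.6031, -0.3243, -0.0192]
eef_rot: [0.402, 0.916, 0.001, -0.003]
ft_force: [-0.4, 0.3, -0.5]
width: 0.0694
grip_force: 0.0
time: 30.45
ee_pos: [0.6034, -0.3242, -0.019]
eef_rot: [0.402, 0.916, 0.001, -0.003]
ft_force: [-0.5, -0.4, 2.2]
width: 0.0338
grip_force: 30.0
time: 31.08
ee_pos: [0.6036, -0.3246, 0.065]
eef_rot: [0.402, 0.916, 0.001, -0.002]
ft_force: [-1.3, -0.1, -3.2]
width: 0.0336
grip_force: 30.0
t 31.07 pos [ 0.6036 -0.3246  0.065 ] yawY 42.6 units [ 4.48 -0.34  0.02] turn -0.09 w 0.0336
```

```bash
python3 -m crank '[[[0.5,-0.04,0],-0.09],[[0.9,-0.07,0],0],[[0.9,-0.07,0],0],[[0.9,-0.07,0],0],[[0.9,-0.06,0],0],[[0.45,-0.03,0],0],[[0,0,0],0]]'
python3 -m crank '[[[0,0,1],0],[[0,0,1],0],[[0,0,0.5],0],[[0,0,0.15],0],[[0,0,0.1],0],[[0,0,0],0]]'
python3 -c "
from h import *
s,M=state(); togo([.505,-.2325,-.019],43.3)
im=vision.camera('side'); c=blob(im,(16,120,60),(30,255,255),(280,160,370,235)); print(cv2.boundingRect(c),rect('side',c,.045))
"
```

```text
time: 31.95
ee_pos: [0.5018, -0.2309, 0.0647]
eef_rot: [0.396, 0.918, 0.001, -0.004]
ft_force: [0.2, 0.5, -1.8]
width: 0.0335
grip_force: 30.0
time: 32.7
ee_pos: [0.5028, -0.232, -0.0163]
eef_rot: [0.396, 0.918, 0.001, -0.002]
ft_force: [-0.4, 0.5, -2.2]
width: 0.0338
grip_force: 30.0
t 32.7 pos [ 0.5028 -0.232  -0.0163] yawY 43.3 units [-0.06  0.04  0.09] turn -0.0 w 0.0338
(326, 189, 17, 24) [ 515.9 -265.6   70.3   22.3   31.7]
```

```bash
python3 -m crank '[[[0,0,0.07],0],[[0,0,0.03],0],[[0,0,0],0]]'
python3 -m crank '[[[0,0,0],0],[[0,0,0],0],[[0,0,0],0]]' 0.6
python3 -m crank '[[[0,0,-0.5],0],[[0,0,-1],0],[[0,0,-1],0],[[0,0,-1],0],[[0,0,-0.3],0],[[0,0,0],0]]'
python3 -c "
from h import *
togo([.543,-.4385,.09],None)"
```

```text
time: 33.12
ee_pos: [0.5027, -0.2317, -0.0191]
eef_rot: [0.396, 0.918, 0.001, -0.002]
ft_force: [-1.4, 1.8, 6.1]
width: 0.0339
grip_force: 30.0
time: 33.5
ee_pos: [0.5024, -0.2318, -0.0198]
eef_rot: [0.396, 0.918, 0.001, -0.003]
ft_force: [-0.4, 0.0, -1.0]
width: 0.0507
grip_force: 0.0
time: 34.25
ee_pos: [0.5031, -0.2321, 0.0945]
eef_rot: [0.396, 0.918, 0.001, -0.002]
ft_force: [0.1, -0.4, -0.8]
width: 0.0521
grip_force: 0.0
t 34.25 pos [ 0.5031 -0.2321  0.0945] yawY 43.3 units [-5.92 -3.75  0.12] turn 0 w 0.0521
```

```bash
python3 -m crank '[[[-0.846,-0.536,0],0],[[-0.846,-0.536,0],0],[[-0.846,-0.536,0],0],[[-0.846,-0.536,0],0],[[-0.846,-0.536,0],0],[[-0.846,-0.536,0],0],[[-0.846,-0.536,0],0],[[0,0,0],0]]' 0.9
python3 -m crank '[[[0,0,1],0],[[0,0,1],0],[[0,0,1],0],[[0,0,0.7],0],[[0,0,0.35],0],[[0,0,0.1],0],[[0,0,0],0]]'
python3 -c "
from h import *
togo([.543,-.4385,-.030],None)
im=vision.camera('side'); c=blob(im,(16,120,60),(30,255,255),(280,160,370,235)); print(cv2.boundingRect(c),rect('side',c,.045))
print('blue',rect('side',blob(im,(100,130,60),(120,255,255),(285,185,360,230)),.008))
im=cv2.imread('pics/side0.png')[:,:,::-1].copy(); print(proj('side',[.5051,-.2326,.035])-proj('side',[.6042,-.3274,.035]))
"
```

```text
time: 35.25
ee_pos: [0.5409, -0.4407, 0.0913]
eef_rot: [0.398, 0.917, 0.001, -0.004]
ft_force: [-0.3, -0.7, 0.3]
width: 0.0782
grip_force: 0.0
time: 36.12
ee_pos: [0.5425, -0.4385, -0.0306]
eef_rot: [0.396, 0.918, 0.001, -0.002]
ft_force: [-0.3, -0.5, -0.2]
width: 0.0783
grip_force: 0.0
t 36.12 pos [ 0.5425 -0.4385 -0.0306] yawY 43.3 units [-0.01  0.01 -0.02] turn 0 w 0.0783
(297, 178, 47, 36) [ 501.8 -235.2   90.9   86.9   34.9]
blue [ 502.6 -248.5  123.5   66.5  -17.1]
[-67.5  -8.9]
```

```bash
python3 -m crank '[[[0,0,0],0],[[0,0,0],0],[[0,0,0],0],[[0,0,0],0],[[0,0,0],0]]' 0.5 20
python3 -m crank '[[[0,0,-0.5],0],[[0,0,-1],0],[[0,0,-0.3],0],[[0.15,0.5,0],0],[[0.3,0.9,0],0],[[0.3,0.9,0],0],[[0.3,0.9,0],0],[[0.24,0.84,0],0],[[0,0,0],0],[[0,0,0],0]]'
python3 -c "
from h import *
togo([.6042,-.3274,-.027],None)"
```

```text
time: 36.8
ee_pos: [0.5424, -0.4382, -0.0312]
eef_rot: [0.396, 0.918, 0.001, -0.002]
ft_force: [-0.3, 0.0, 1.8]
width: 0.0535
grip_force: 20.0
time: 38.05
ee_pos: [0.6036, -0.3268, 0.0221]
eef_rot: [0.396, 0.918, 0.001, -0.003]
ft_force: [-0.1, -0.8, -0.8]
width: 0.0535
grip_force: 20.0
t 38.05 pos [ 0.6036 -0.3268  0.0221] yawY 43.3 units [-0.04  0.    1.64] turn 0 w 0.0535
```

```bash
python3 -m crank '[[[0,0,0.8],0],[[0,0,0.5],0],[[0,0,0.2],0],[[0,0,0.12],0],[[0,0,0],0]]'
```

```text
time: 38.67
ee_pos: [0.6039, -0.3271, -0.0257]
eef_rot: [0.396, 0.918, 0.001, -0.003]
ft_force: [0.4, -0.1, -1.1]
width: 0.0535
grip_force: 20.0
```

```bash
python3 -m crank '[[[0,0,0.08],0],[[0,0,0],0],[[0,0,0],0]]'
python3 -m crank '[[[0,0,0],0],[[0,0,0],0],[[0,0,0],0]]' 0.8
python3 -m crank '[[[0,0,-0.5],0],[[0,0,-1],0],[[0,0,-1],0],[[0,0,-1],0],[[0,0,-0.5],0],[[0,0,0],0]]'
python3 -m crank '[[[-0.47,-0.95,0],0],[[-0.47,-0.95,0],0],[[-0.47,-0.95,0],0],[[-0.47,-0.95,0],0],[[-0.47,-0.95,0],0],[[-0.47,-0.95,0],0],[[-0.47,-0.95,0],0],[[-0.47,-0.95,0],0],[[-0.47,-0.95,0],0],[[0,0,0],0],[[0,0,0],0]]'
python3 - <<'E'
from h import *
I={n:vision.camera(n) for n in ('top','side')}
def t(l,*a):
    try: print(l,rect(*a[:1],blob(I[a[0]],*a[1:4]),a[4]))
    except Exception as e: print(l,'fail')
t('roll',"top",(0,0,0),(180,255,75),(318,112,374,172),.0125)
t('off',"top",(0,60,30),(20,255,140),(275,225,345,295),.021)
t('lid',"top",(0,0,150),(180,60,255),(340,180,378,225),.068)
t('tape',"top",(16,120,60),(30,255,255),(265,155,335,225),.045)
for k,lo,hi,b in (('yel',(24,150,80),(34,255,255),(275,225,345,295)),('red',(0,180,60),(6,255,255),(310,110,380,180)),('green',(50,120,40),(80,255,255),(320,170,390,240))): t(k,"top",lo,hi,b,.008)
a,b=I["top"][100:300,210:410],I["side"][130:280,220:445]
cv2.imwrite('pics/c10.png',np.hstack([cv2.resize(a[:,:,::-1],(400,400)),cv2.resize(b[:,:,::-1],(600,400))])[:, :1000][:, :])
v=np.vstack([cv2.resize(b[:,:,::-1],(450,300)),cv2.resize(a[:,:,::-1],(450,450))[:300]]); cv2.imwrite('pics/c10.png',v)
E
```

```text
time: 39.05
ee_pos: [0.604, -0.3269, -0.0279]
eef_rot: [0.396, 0.918, 0.001, -0.002]
ft_force: [-0.1, -0.3, -0.9]
width: 0.053
grip_force: 20.0
time: 39.42
ee_pos: [0.6039, -0.3269, -0.0281]
eef_rot: [0.396, 0.918, 0.001, -0.003]
ft_force: [-0.1, -0.8, 0.2]
width: 0.0683
grip_force: 0.0
time: 40.17
ee_pos: [0.6048, -0.3277, 0.0929]
eef_rot: [0.396, 0.918, 0.001, -0.002]
ft_force: [-0.0, 0.8, -0.3]
width: 0.0693
grip_force: 0.0
time: 41.55
ee_pos: [0.5049, -0.5949, 0.0898]
eef_rot: [0.396, 0.918, 0.002, -0.003]
ft_force: [0.4, 0.2, -0.4]
width: 0.0697
grip_force: 0.0
roll [ 602.3 -329.7   56.9   50.4   -1. ]
off fail
lid [ 476.4 -376.1  105.8   49.5   31.7]
tape [ 524.6 -240.2   50.    23.    86.4]
yel fail
red [ 602.8 -327.3  103.7   79.2  -48. ]
green fail
```

View pics/c10.png

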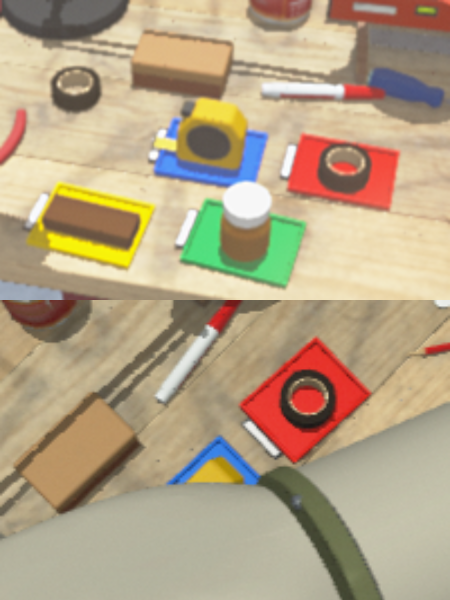

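The last picture shows every thing upright in its own tray: roll (345,165), tape measure (212,135), jar (245,225) and offcut (92,220). I'll check numerically from the side view how well the offcut and jar are centred.

```bash
python3 - <<'E'
from h import *
im=vision.camera("side")
yw=blob(im,(20,60,60),(36,255,255),(225,212,302,268)); print('yel',rect('side',yw,.008))
o=blob(im,(0,60,20),(19,255,150),(230,215,298,262)); x=cv2.boundingRect(o); print('off box',x)
def box(c,yaw,l,w,z0,z1):
    a=np.radians(yaw); u=np.array([np.cos(a),np.sin(a)]); v=np.array([-u[1],u[0]])
    P=np.array([proj('side',np.r_[c+i*l/2*u+j*w/2*v,z]) for i in(-1,1) for j in(-1,1) for z in(z0,z1)]); return P.min(0),P.max(0)-P.min(0)
print('centred off box',box(np.array([.3564,-.2487]),-50.5,.09,.034,.003,.021))
l=blob(im,(0,0,140),(180,70,255),(328,215,360,240)); print('lid',cv2.boundingRect(l),'centred',proj('side',[.4673,-.3471,.068]))
j=blob(im,(5,100,30),(18,255,200),(325,225,362,266)); print('jar body',cv2.boundingRect(j),'centred base',proj('side',[.4673,-.3471,.003]))
E
```

```text
yel [ 360.8 -253.6  122.    89.9  -50.4]
off box (242, 228, 48, 26)
centred off box (array([239.5, 225.5]), array([50.7, 29.5]))
lid (328, 215, 32, 25) centred [342.6 229.3]
jar body (331, 239, 24, 21) centred base [341.3 251.7]
```

```bash
python3 -c "
from bench import r
print(r.close_job())"
```

```text
the job is handed in; nothing more can be done
None
```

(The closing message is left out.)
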